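# Stamp a chop mark on the top print in the corner guide

### The arm

A 6-joint arm with a two-finger parallel gripper is mounted at the origin on a cart in front of the work surface, level with it; the furniture and walls round the work are solid. World frame = base frame: x ahead of the robot, y to its left, z up, the work surface at z = 0. Lengths are in mm, angles in rad, forces in N, time in s.
With the tool pointing down it reaches from about 350 to 800 mm from the base axis. Payload 7.3 kg.
Tool frame: the origin (TCP) lies midway between the tips of the shut fingers; the grasp point (between the pads) lies 19 mm behind it (robot.hold_point_z is the distance from the TCP to the grasp point, in mm); z points along the fingers, y is the line along which they close (so a half turn about z gives the same grasp; the last joint's range is limited). The gripper opens to 85 mm and grips with 20 to 120 N. Pads are 22 mm wide; open, the fingers measure 114 mm over their backs; the gripper's body (76 mm by 85 mm) begins 54 mm behind the grasp point. The pads swing forward as they close: fully open they stand 13 mm farther back than shut.
Start: joints at [1.049, 0.342, 1.524, -0, 1.275, -0.146], TCP at [192.671, 488.388, 231.322] pointing down, gripper open.
Joint ranges: [-2.53, 2.53], [-0.77, 2.02], [0.04, 2.7], [-1, 4.14], [0.28, 2.66], [-3.11, 3.11]. Speed limits (rad/s): [2.57, 2.57, 3.14, 3.14, 3.14, 3.14].

### API

Orientations are given as a rotation vector (axis times angle).
In Python, from bench import robot gives the robot as it stands. Calls block until the motion is done:
- robot.reach(position, orientation): joint-space move of the TCP to a pose.
- robot.move_straight(position, rot=None, feed=150): straight line of the TCP; rot=None keeps the orientation; feed is the mean speed in mm/s.
- robot.move_joints(angles): joint-space move.
- robot.open_gripper() and robot.grasp(squeeze=None): open the fingers fully, or close them until they stop; squeeze is the grip in N (None keeps the last).
- robot.pause(seconds).
- robot.inverse_kinematics(position, orientation): joint angles nearest the present ones, or None.
- robot.observe(): the state.
- robot.read_camera(name): name is "scene" or "top" or "wrist"; returns a dict with "frame" (400x640x3 uint8, red, green, blue), "range_z" (400x640 float32, mm along the optical axis (not along the pixel's ray), 0 where there is no reading), "fx", "fy", "cx", "cy" (pixels), "rvec" (rotation vector, rad) and "tvec" (3), from world to camera coordinates, as OpenCV has them; the wrist camera has in their place "T_tool_cam" (4x4, takes a point from camera to tool coordinates, whose origin is the TCP and whose axes are the flange's). Camera axes: x right, y down, z forward; pixel columns grow to the right and rows downward; lengths in mm; the calibration is good to about 2 mm. The wrist camera is an equidistant fisheye: a pixel r from the principal point sees the ray r / f radians off the axis. A picture is of the moment at which its call begins: read the wrist's pose just before it.
A pose or a line that the arm cannot do raises robot.MotionError and nothing moves.
- robot.close_job(): hands the job in; it is judged then, once.
The state is a dict: "time": time; "qpos": joint angles; "joint_vel": joint speeds; "tau": joint torques, N m; "eef_pos": TCP position; "ee_rot": TCP orientation; "ft_force": force on the tool from outside, world axes, zero at the start; "ft_torque": the same for the moment, N m; "gripper_width": finger opening in mm; "finger_force": force on a finger pad.
Only numpy, scipy, OpenCV 4.12 (cv2) and the standard library are available. Lean on these libraries where they do the work, as an engineer would, in place of code of your own. Each camera call takes 0.05 s, during which the arm holds its last target. There are 200 camera calls.

### The job

Sign the top print of the pile with the chop stamp: ink the stamp by pressing it lightly on the middle of the stamp pad, then bring it down square and snug in the inner corner of the wooden guide, touching both of its fences gently, and press it firmly and evenly on the paper for a good second. Lift it straight up clear of the guide so that the mark is not smeared - the inked stamp must not touch the sheet anywhere else - and stand it upright back in its little tray. Leave the other things on the table alone.

Things in the scene. Friction and masses are not known exactly. Their poses are not given: they have to be found in the camera images.
- board: Plywood stamping board, 180 (x) x 150 (y) x 15 mm, fixed to the table. Origin: centre of its underside; x away from the robot along the 180 mm side, y left, z up. The pile of prints on it (white paper 152 x 121 mm, dark linocut picture) covers most of it, is tucked under the guide and counts as part of the board.
- board_top (a point): Centre of the board's top face. The pile's top sheet lies from 2 to 12 mm above it: how thick the pile is changes from job to job, is not measured and must be found by touch. The pile is firm and does not give. A good impression takes 8 to 18 N, steady for 0.8 s; over 28 N crushes the paper. The ink smears if the stamp touches the sheet more than 3 mm off its seat.
- guide: Dark wooden L-shaped corner guide screwed to the board at the print's near right corner: arms 95 mm long, 24 mm wide, one along y on the near (-x) side, one along x on the right (-y) side. The upright inner faces of the arms are the fences: one at x = -13 mm facing +x, one at y = -13 mm facing +y. Origin: on the board's top face, on the axis of a seated stamp; axes as the board's.
- seat (a point): Point on the axis of a stamp seated against both fences, at the height of the guide's top: 25 mm above the board's top face, 13 to 23 mm above the top sheet; axes as the guide's. The fences are lips that overhang the sheets, 12 mm high (13 to 25 mm above the board's top face). Touch them gently: over 20 N dents the guide.
- ink_pad: Stamp pad in an open dark metal tin 84 (x) x 60 (y) x 11 mm, fixed to the table; its lid, as large, lies folded flat on its -y side. Origin: centre of the tin's underside.
- pad_center (a point): Centre of the pad's upper face, 14 mm above the table. The black felt, 79 x 55 mm, yields like a spring under the stamp (about 4 N per mm, 2.8 mm at most). Inking takes 2 to 10 N for 0.3 s within 12 mm of this point; more than 18 N spoils the felt.
- tray: Small square wooden tray, 60 x 60 x 12 mm, walls 5 mm thick, fixed to the table; the stamp stands in it at the start and at the end. Origin: centre of its underside.
- tray_in (a point): Centre of the tray's inner floor, 6 mm above the table; the inside is 50 x 50 mm.
- stamp_center (a point): Centre of the hand stamp, half-way up (41 mm above its foot): a light wooden square prism 26 x 26 mm and 82 mm tall with a 6 mm dark rubber foot, 80 to 170 g. z is its long axis, upwards; x and y are square to its side faces; a small brass dot on the -x side is its front.
- stamp_foot (a point): Centre of the stamp's printing face (its underside), 41 mm below stamp_center; axes as the stamp's. In use the brass dot faces the near arm of the guide (stamp x along guide x). Grip the stamp in its upper half, across two opposite faces, so that the fingers pass over the guide.
- stamp: The same hand stamp; origin at the centre of its underside.
- ink_bottle: Square brown ink bottle, 40 x 40 x 55 mm, standing between board and robot; leave it alone.
- eraser: Whitish eraser, 19 x 45 x 11 mm, beyond the board; leave it alone.
- roller: Brayer (black ink roller with a wooden handle), 82 x 178 x 32 mm, lying at the right; leave it alone.
Mind the look-alikes: they are no part of the job. Of the things shaped like the tray, the wooden one is meant.

How it is judged (in metres and radians):
On the way, in this order (a step that is already met when the one before it is completed fails the run):
1. the stamp is inked: pressed on the middle of the stamp pad with 2 N or more for 0.3 s (contact force between stamp and ink_pad above 2 N and horizontal distance between stamp_foot and pad_center below 0.012 m and angle between stamp_foot's own z axis and vertical below 0.1 rad), for 0.3 s.
2. seated in the corner (each fence face within 1.5 mm, turned less than 3 degrees, tilted less than 2.5 degrees) the stamp is pressed on the sheet with 8 to 18 N for 0.8 s (contact force between stamp and board between 8 and 18 N and x of stamp_foot in the frame of guide below 0.0015 m and y of stamp_foot in the frame of guide below 0.0015 m and angle between the x axis of stamp and the x axis of guide, either way round below 0.0524 rad and angle between stamp_foot's own z axis and vertical below 0.0436 rad), for 0.8 s.
3. the stamp is lifted straight up: its foot at least 22 mm above the board's top while still within 6 mm of the seat's axis (z of stamp_foot in the frame of guide above 0.022 m and horizontal distance between stamp_foot and seat below 0.006 m).
At the end, for the whole second after the job is handed in: The stamp stands still and upright (within 3.5 degrees) on the floor of its tray, foot within 16 mm of the tray's centre and within 3 mm of the floor, released (horizontal distance between stamp_foot and tray_in below 0.016 m and z of stamp_foot in the frame of tray_in below 0.003 m and angle between stamp_foot's own z axis and vertical below 0.06 rad and linear speed of stamp below 0.02 m/s); the robot touches nothing.
It fails at once if the paper is crushed: stamp on the pile with more than 28 N (contact force between stamp and board above 28 N).
It fails at once if the mark is smeared: the stamp touches the sheet (over 1 N) more than 3 mm off its seat in the corner (contact force between stamp and board above 1 N and horizontal distance between stamp_foot and seat above 0.003 m).
It fails at once if the stamp is driven into the guide with more than 20 N (contact force between stamp and guide above 20 N).
It fails at once if the felt is squashed: stamp on the pad with more than 18 N (contact force between stamp and ink_pad above 18 N).
It fails at once if another thing on the table is disturbed (moved more than 15 mm) (distance of any of ink_bottle, eraser, roller from where it was at the start of the episode above 0.015 m).
It also fails if it takes over 48 s, if anything falls off the work surface, if the arm or the gripper's body presses on something with over 40 N, if the wrist force passes 120 N, or if a joint passes its speed limit or range.

## Working session

There is one attempt and no reset: what is moved stays moved. The work goes in short steps, each a Python script; the robot and the scene stay as the last script left them, time stands still between calls to the robot, and variables do not carry over. Pictures are saved under pics/ and viewed, at most 10 in all, crops included, and the job is handed in when it is done.

```bash
ls; mkdir -p pics; python3 - <<'E'
from bench import robot
import cv2,numpy as np,pickle
d={}
for n in("top","scene"):
    c=robot.read_camera(n); d[n]=c
    cv2.imwrite(f"pics/{n}0.png",c["frame"][:,:,::-1]); print(n,c["fx"],c["fy"],c["cx"],c["cy"],c["rvec"],c["tvec"])
pickle.dump(d,open("cams.pkl","wb"))
print(robot.observe(),robot.hold_point_z)
E
```

```text
pics
top 439.52604837971245 439.52604837971245 320.0980769337729 192.71176684556215 [ 2.17914452 -2.14657081  0.11223936] [-319.42127751  461.31994555  863.89962145]
scene 511.79809944649 511.79809944649 316.995486106066 205.20950161758412 [ 1.92171886 -0.81353204  0.46996392] [-562.13302948  127.93314996 1208.44640791]
{'time': 0.1, 'qpos': array([ 1.04901492e+00,  3.42640256e-01,  1.52490683e+00, -3.11456266e-06,
        1.27539166e+00, -1.45985538e-01]), 'joint_vel': array([ 1.72099100e-03, -5.64835414e-04, -1.02639819e-03,  1.58570776e-03,
        1.88710708e-03,  7.22522878e-05]), 'tau': array([ 1.51481116e-03, -4.34448981e+01, -2.46491718e+01, -1.32816358e-04,
        4.86000776e-03, -4.29652721e-05]), 'eef_pos': array([192.47958588, 488.0689457 , 230.70720735]), 'ee_rot': array([-5.86748021e-01, -3.08586670e+00,  1.99893801e-03]), 'ft_force': array([0.84750466, 0.15945396, 0.62541198]), 'ft_torque': array([0.01774332, 0.00735803, 0.03938244]), 'finger_force': 0.0, 'gripper_width': 85.13395379402837} 18.700000000000003
```

View pics/top0.png

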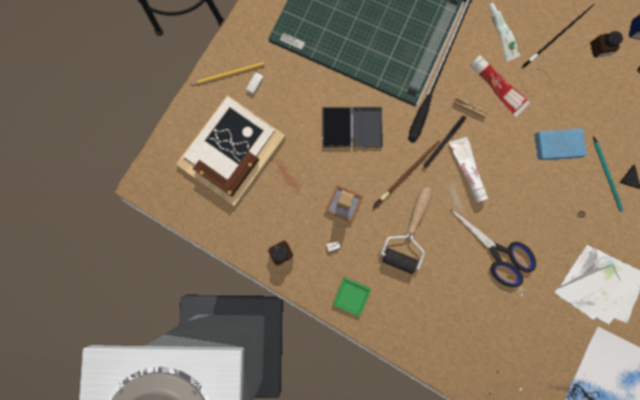

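View pics/scene0.png

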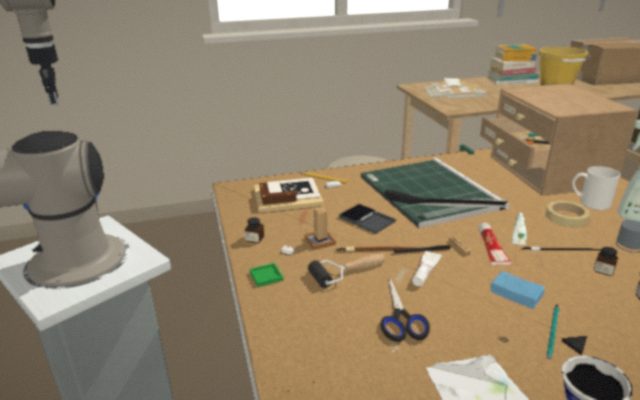

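The stamp stands in the wooden tray at top-view (345,204). Look-alikes:
- The green tray at (352,297).
- The pad's lid at (367,128), beside the black felt at (337,128).
- The cutting mat at (370,40), against the board with the dark brown guide at (228,172).

Next is a close crop to check the choice.

```bash
cat > h.py <<'E'
import numpy as np,cv2,pickle
from scipy.spatial.transform import Rotation as R
def ray(c,uv,z):
    """top/scene pixel -> world point on plane z"""
    M=R.from_rotvec(np.ravel(c["rvec"])).as_matrix(); t=np.ravel(c["tvec"])
    o=-M.T@t; d=M.T@np.array([(uv[0]-c["cx"])/c["fx"],(uv[1]-c["cy"])/c["fy"],1])
    return o+d*(z-o[2])/d[2]
E
python3 - <<'E'
from h import *
d=pickle.load(open("cams.pkl","rb"));c=d["top"]
im=c["frame"][90:220,170:390,::-1]
cv2.imwrite("pics/crop.png",cv2.resize(im,None,fx=3.6,fy=3.6,interpolation=cv2.INTER_CUBIC))
for n,uv,z in[("pad",(337,128),14),("tray",(344,205),6),("stamptop",(346,199),88),("guide",(228,172),40),("bottle",(281,252),30),("eraser",(255,83),5),("roller",(400,258),20),("b1",(178,163),15),("b2",(236,204),15),("b3",(285,136),15)]:
    print(n,ray(c,uv,z).round(1),c["range_z"][int(uv[1]),int(uv[0])])
E
```

```text
pad [ 603.  -345.4   14. ] 915.23376
tray [ 443.4 -361.9    6. ] 830.7319
stamptop [ 448.  -361.5   88. ] 820.6532
guide [ 503.3 -127.9   40. ] 892.91437
bottle [ 346.2 -236.9   30. ] 842.1528
eraser [ 700.7 -170.4    5. ] 925.0941
roller [ 337.8 -474.    20. ] 866.0034
b1 [524.4 -18.6  15. ] 903.2767
b2 [ 441.4 -141.3   15. ] 899.3672
b3 [ 584.3 -237.8   15. ] 915.554
```

View pics/crop.png

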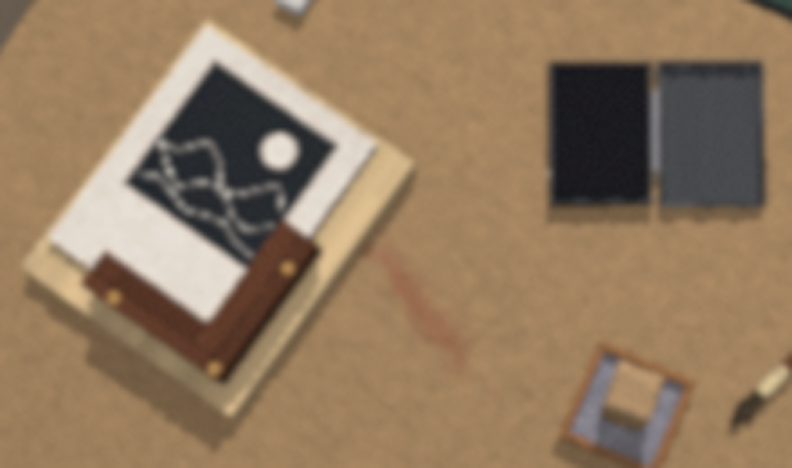

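The crop confirms it: the wooden tray with the pale stamp is at crop (632,395), the felt at (600,133), and the inner corner of the guide at about (210,322). The scene is turned by about -35° for the board. Next come wrist-camera views.

```bash
cat >> h.py <<'E'
def down(yaw):
    """tool z down, tool x at world angle yaw"""
    return (R.from_euler("z",yaw)*R.from_euler("x",np.pi)).as_rotvec()
def wray(c,uv):
    """wrist pixel -> origin, direction in world, c holds pos/rot of tool"""
    v=np.array([(uv[0]-c["cx"])/c["fx"],(uv[1]-c["cy"])/c["fy"]]);th=np.hypot(*v)
    d=np.r_[v/max(th,1e-9)*np.sin(th),np.cos(th)]
    T=c["T_tool_cam"];W=R.from_rotvec(c["rot"]).as_matrix()
    return c["pos"]+W@T[:3,3],W@T[:3,:3]@d
def wplane(c,uv,z):
    o,d=wray(c,uv);return o+d*(z-o[2])/d[2]
def wproj(c,P):
    W=R.from_rotvec(c["rot"]).as_matrix();T=c["T_tool_cam"]
    p=T[:3,:3].T@(W.T@(np.asarray(P,float)-c["pos"])-T[:3,3])
    r=np.hypot(p[0],p[1]);th=np.arctan2(r,p[2])
    return np.array([c["cx"]+c["fx"]*th*p[0]/r,c["cy"]+c["fy"]*th*p[1]/r])
def shoot(robot,name):
    s=robot.observe();c=robot.read_camera("wrist");c["pos"]=s["eef_pos"];c["rot"]=s["ee_rot"]
    cv2.imwrite(f"pics/{name}.png",c["frame"][:,:,::-1]);pickle.dump(c,open(name+".pkl","wb"));return c
E
python3 - <<'E'
from h import *
from bench import robot
for nm,p,y in[("wg",(480,-130,210),-0.6),("wt",(470,-340,230),-0.3)]:
    for k in (0,np.pi,):
        q=robot.inverse_kinematics(p,down(y+k))
        print(nm,k,None if q is None else np.round(q,2))
    q=robot.inverse_kinematics(p,down(y+np.pi)) 
    robot.reach(p,down(y+np.pi)); c=shoot(robot,nm); print(robot.observe()["time"],c["fx"],c["cx"],c["cy"],c["T_tool_cam"].round(3).tolist())
a=[cv2.imread(f"pics/{n}.png") for n in("wg","wt")]
E
```

```text
wg 0 [-0.42  0.31  1.63 -0.    1.2   1.75]
wg 3.141592653589793 [-0.42  0.31  1.63  0.    1.2  -1.39]
2.575 309.70691628693146 318.32335906033546 204.4784386685576 [[-0.001, -0.965, -0.264, 65.216], [1.0, -0.001, 0.002, 0.385], [-0.002, -0.264, 0.965, -143.307], [0.0, 0.0, 0.0, 1.0]]
wt 0 [-0.76  0.44  1.37  0.    1.33  1.11]
wt 3.141592653589793 [-0.76  0.44  1.37 -0.    1.33 -2.03]
3.475 309.70691628693146 318.32335906033546 204.4784386685576 [[-0.001, -0.964, -0.264, 65.166], [1.0, -0.001, 0.001, -0.052], [-0.002, -0.264, 0.964, -143.308], [0.0, 0.0, 0.0, 1.0]]
```

View pics/wg.png

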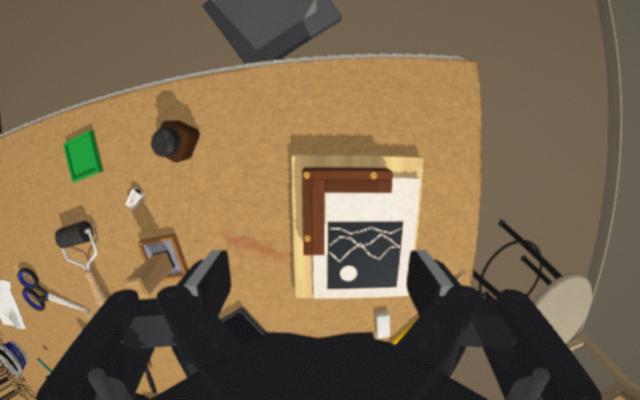

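View pics/wt.png

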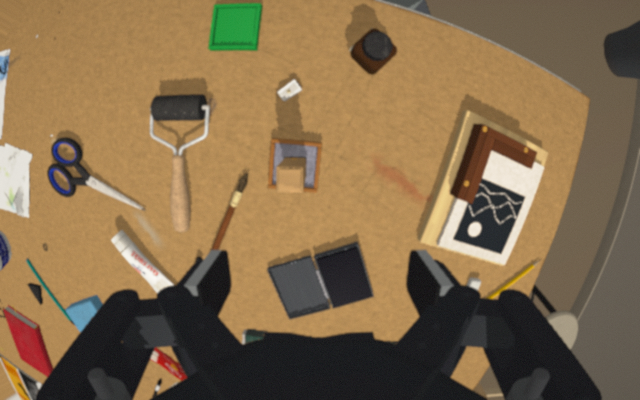

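```bash
python3 - <<'E'
import cv2,numpy as np
g=cv2.imread("pics/wg.png")[150:310,285:430];t=cv2.imread("pics/wt.png")[125:205,258:338]
g=cv2.resize(g,None,fx=3,fy=3,interpolation=cv2.INTER_CUBIC);t=cv2.resize(t,(360,360),interpolation=cv2.INTER_CUBIC)
o=np.zeros((480,435+360,3),np.uint8);o[:480,:435]=g;o[:360,435:]=t
cv2.imwrite("pics/comp.png",o)
E
```

```text
(no output)
```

View pics/comp.png

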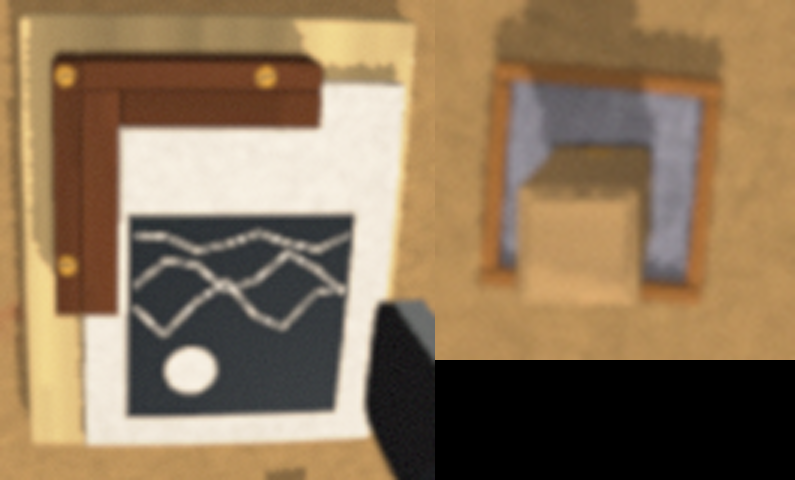

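The view shows the guide's inner corner at wg pixel (324.3,192.3). The stamp's top is at wt (290,180), and its near face carries a faint brass spot facing the robot, so the stamp's x axis points away from the robot. Now I'll compute the poses.

```bash
python3 - <<'E'
from h import *
g=pickle.load(open("wg.pkl","rb"));t=pickle.load(open("wt.pkl","rb"));c=pickle.load(open("cams.pkl","rb"))["top"]
G=lambda x,y,z:wplane(g,(285+x/3-1/3,150+y/3-1/3),z)
T=lambda x,y,z:wplane(t,(258+(x-435)/4.5-.4,125+y/4.5-.4),z)
C=lambda x,y,z:ray(c,(170+x/3.6-.4,90+y/3.6-.4),z)
ang=lambda a,b:np.degrees(np.arctan2(*(b-a)[1::-1]))
i=G(118,127,40);print("inner corner",i.round(1),"near arm end",G(320,127,40).round(1),"right arm end",G(116,313,40).round(1))
print("angles y,x:",ang(i,G(320,127,40))-90,ang(i,G(116,313,40)))
B=[G(20,17,15),G(413,22,15),G(33,443,15),G(85,443,20),G(368,437,20)]
for b in B:print(b.round(1))
print("board y edge",ang(B[0],B[1])-90,"x edge",ang(B[0],B[2]),"paper far edge",ang(B[3],B[4])-90)
print("top cam inner corner",C(210,322,40).round(1), "arm ends",C(100,250,40).round(1),C(318,245,40).round(1))
tr=[T(497,66,12),T(719,88,12),T(483,282,12),T(702,295,12)];print("tray",np.mean(tr,0).round(1),ang(tr[0],tr[1])-90+180,ang(tr[2],tr[3])+90,ang(tr[0],tr[2]),ang(tr[1],tr[3]), [round(np.linalg.norm(tr[a]-tr[b]),1) for a,b in((0,1),(0,2),(1,3),(2,3))])
s=[T(528,185,88),T(644,195,88),T(518,302,88),T(638,306,88)];print("stamp",np.mean(s,0).round(1),ang(s[0],s[1])+90-180,ang(s[2],s[3])-90,ang(s[0],s[2]),ang(s[1],s[3]),[round(np.linalg.norm(s[a]-s[b]),1) for a,b in((0,1),(0,2),(1,3),(2,3))])
print("stamp topcam",np.mean([C(x,y,88) for x,y in((617,362),(664,375),(603,410),(652,424))],0).round(1),"tray",np.mean([C(x,y,12) for x,y in((603,346),(693,383),(560,440),(655,475))],0).round(1))
print("pad",np.mean([C(x,y,14) for x,y in((552,63),(648,63),(552,205),(648,205))],0).round(1))
p=[wplane(t,u,14) for u in((316,255),(357,243),(372,294),(331,306))];print("pad w",np.mean(p,0).round(1))
E
```

```text
inner corner [ 489.9 -127.6   40. ] near arm end [530.  -68.6  40. ] right arm end [ 547.7 -167.6   40. ]
angles y,x: -34.18988794125816 -34.64714368911207
[ 440.5 -136.8   15. ]
[524.  -14.6  15. ]
[ 588.5 -237.2   15. ]
[ 598.3 -217.    20. ]
[ 667.9 -116.9   20. ]
board y edge -34.34694497417226 x edge -34.15679232617854 paper far edge -34.81725757544072
top cam inner corner [ 489.1 -128.3   40. ] arm ends [528.6 -65.5  40. ] [ 533.2 -186.9   40. ]
tray [ 448.6 -361.2   12. ] 156.49030066238987 159.08270120890194 -22.56746305732757 -21.867026673903602 [np.float64(57.9), np.float64(57.7), np.float64(55.1), np.float64(58.6)]
stamp [ 451.7 -360.2   88. ] -22.655722320004855 -19.38213038929503 -23.69694735235451 -20.878581429155613 [np.float64(24.2), np.float64(25.0), np.float64(23.6), np.float64(25.4)]
stamp topcam [ 448.6 -360.9   88. ] tray [ 445.5 -361.5   12. ]
pad [ 605.7 -343.9   14. ]
pad w [ 604.8 -344.2   14. ]
```

```bash
cat >> h.py <<'E'
Y=np.radians(-34.4)
EX=np.array([np.cos(Y),np.sin(Y),0]);EY=np.array([-np.sin(Y),np.cos(Y),0]);SEAT=np.array([507.6,-124.6,0])
def fz(robot,n=4):
    f=[]
    for _ in range(n): f.append(robot.observe()["ft_force"]);robot.pause(.02)
    return np.mean(f,0)
E
python3 - <<'E'
from h import *
from bench import robot
r=down(np.radians(-22)+np.pi)
robot.reach((450.3,-360.5,140),r)
robot.move_straight((450.3,-360.5,49),feed=120)
robot.grasp(60)
s=robot.observe();print(s["time"],s["gripper_width"],s["finger_force"],s["eef_pos"],s["ft_force"])
robot.move_straight((450.3,-360.5,110),feed=120)
s=robot.observe();print(s["time"],s["gripper_width"],s["finger_force"],s["eef_pos"],fz(robot))
robot.reach((605.2,-344,85),down(np.radians(-22)+np.pi))
robot.move_straight((605.2,-344,63),feed=80)   # foot ~20
robot.pause(.1);print(robot.observe()["time"],robot.observe()["eef_pos"],fz(robot),fz(robot))
shoot(robot,"held")
E
```

```text
5.425 25.49028846268424 59.29936945438385 [ 450.46732664 -360.67361758   49.313396  ] [0.52200248 0.73783463 3.14579265]
6.0833 25.43878917414652 58.915860056877136 [ 449.89507079 -360.11638422  109.31871612] [ 0.31601184 -0.05292341 -1.78933745]
7.35 [ 605.13622092 -344.34244291   63.31345041] [-0.29681865 -0.00601416 -0.6864884 ] [ 0.17755022 -0.20399347 -0.54602466]
```

View pics/held.png

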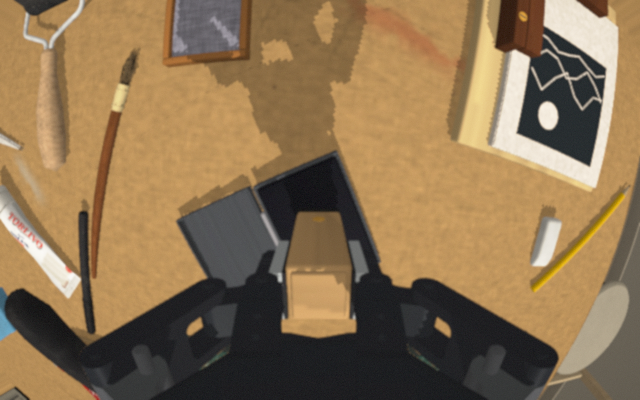

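The stamp is held upright over the felt, and the brass dot at (320,216) faces the robot side, as wanted. Now I'll ink it.

```bash
python3 - <<'E'
from h import *
from bench import robot
b=fz(robot,6);z=63
x,y=605.2,-344
robot.move_straight((x,y,59.5),feed=40)
z=59.5
while z>54:
    z-=.4; robot.move_straight((x,y,z),feed=10)
    f=fz(robot,3)-b; print(round(z,1),f.round(1),round(robot.observe()["time"],2))
    if f[2]>4.2: break
robot.pause(.4);print((fz(robot)-b).round(1),robot.observe()["eef_pos"].round(2))
robot.move_straight((x,y,100),feed=100);print(robot.observe()["time"],robot.observe()["ft_force"])
E
```

```text
59.1 [-0.1  0.2 -0.1] 8.18
58.7 [0.  0.4 0. ] 8.48
58.3 [ 0.2 -0.9  0.4] 8.78
57.9 [ 0.2 -0.7  0.1] 9.08
57.5 [-0.6 -0.1  0.4] 9.38
57.1 [ 0.4 -0.5  0.5] 9.68
56.7 [-0.3 -0.2  1.8] 9.98
56.3 [ 0.5 -0.1  3.2] 10.28
55.9 [-0.7  0.1  4.7] 10.58
[-0.4  0.1  5.3] [ 605.28 -344.04   56.02]
11.6417 [-0.34367178 -0.41857401 -1.68679011]
```

```bash
python3 - <<'E'
from h import *
from bench import robot
r=down(Y+np.pi)
o=np.array([5.,5.]);P=lambda o,z:SEAT+EX*o[0]+EY*o[1]+[0,0,z]
robot.reach(P(o,105),r); robot.move_straight(P(o,77),feed=60)
robot.pause(.15);b=fz(robot,6);print("t",robot.observe()["time"],b)
o=np.array([3.5,3.5]);robot.move_straight(P(o,76.2),feed=20);print((fz(robot,4)-b).round(1))
for k,e in((0,EX),(1,EY)):
    for i in range(25):
        o[k]-=.3;robot.move_straight(P(o,76.2),feed=10)
        f=fz(robot,3)-b
        if f@e>1.8: break
    print(k,o,"f",(f@EX).round(1),(f@EY).round(1),f[2].round(1),robot.observe()["eef_pos"].round(2))
    o[k]+=.15;robot.move_straight(P(o,76.2),feed=10)
f=fz(robot)-b;print("f",(f@EX).round(1),(f@EY).round(1),robot.observe()["ft_torque"].round(2));print(o,robot.observe()["time"]);pickle.dump((o,b),open("o.pkl","wb"))
E
```

```text
t 13.45 [-0.35764293  0.05986176 -1.36519943]
[-0.1 -0.1  0.7]
0 [-0.7  3.5] f 2.1 0.5 -0.7 [ 509.33 -121.52   76.31]
1 [-0.55  2.3 ] f 4.4 2.1 0.6 [ 508.6  -122.49   76.29]
f 4.4 1.1 [-0.43 -0.82  0.03]
[-0.55  2.45] 19.75
```

The y "contact" looks like friction from the x fence, so I'll back off x and repeat the y search.

```bash
python3 - <<'E'
from h import *
from bench import robot
o,b=pickle.load(open("o.pkl","rb"));P=lambda o,z:SEAT+EX*o[0]+EY*o[1]+[0,0,z]
o=o+[.9,0];robot.move_straight(P(o,76.2),feed=10);f=fz(robot)-b;print("free",o,(f@EX).round(1),(f@EY).round(1))
def seek(k,e,step,thr):
    for i in range(16):
        o[k]-=step;robot.move_straight(P(o,76.2),feed=10)
        f=fz(robot,3)-b
        if f@e>thr: break
    print(k,o,"f",(f@EX).round(1),(f@EY).round(1),f[2].round(1),robot.observe()["ft_torque"].round(2),robot.observe()["time"])
seek(1,EY,.3,1.8)
o[1]+=.3;robot.move_straight(P(o,76.2),feed=10);f=fz(robot)-b;print((f@EX).round(1),(f@EY).round(1))
seek(0,EX,.3,1.5)
pickle.dump((o,b),open("o.pkl","wb"));print(robot.observe()["eef_pos"].round(2))
E
```

```text
free [0.35 2.45] 2.2 -0.2
1 [0.35 0.05] f 0.1 3.3 -0.1 [ 0.65 -0.39  0.03] 22.4667
-0.1 3.1
0 [-0.25  0.35] f 2.3 3.7 -0.4 [ 0.41 -0.68  0.04] 23.3833
[ 507.82 -124.27   76.3 ]
```

```bash
python3 - <<'E'
from h import *
from bench import robot
o,b=pickle.load(open("o.pkl","rb"));P=lambda o,z:SEAT+EX*o[0]+EY*o[1]+[0,0,z]
o=o+[.15,.2]
robot.move_straight(P(o,76.2),feed=10);robot.move_straight(P(o,71.7),feed=25)
f=fz(robot,4)-b;print("a",(f@EX).round(1),(f@EY).round(1),f[2].round(1))
f0=f[2];z=71.7
while z>58.5:
    z-=.3;robot.move_straight(P(o,z),feed=12);f=fz(robot,2)-b
    if f[2]-f0>2: break
print("contact",round(z,2),(f@EX).round(1),(f@EY).round(1),f[2].round(1),robot.observe()["time"])
for i in range(14):
    if f[2]>11: break
    z-=.1 if f[2]<9 else .05
    robot.move_straight(P(o,z),feed=10);f=fz(robot,3)-b
    print(round(z,2),(f@EX).round(1),(f@EY).round(1),f[2].round(1))
for i in range(5):
    f=fz(robot,12)-b;print("hold",(f@EX).round(1),(f@EY).round(1),f[2].round(1),robot.observe()["time"])
print(robot.observe()["eef_pos"].round(2),robot.observe()["ee_rot"].round(4),P(o,z),down(Y+np.pi).round(4),robot.observe()["ft_torque"].round(2))
pickle.dump((o,b,z),open("o2.pkl","wb"))
E
```

```text
a 2.0 2.1 -1.2
contact 70.8 0.8 1.1 1.2 24.8833
70.7 1.4 0.4 1.0
70.6 0.9 0.3 0.5
70.5 0.3 -0.2 0.5
70.4 0.2 -0.0 0.4
70.3 0.9 -0.1 0.1
70.2 0.6 -0.0 0.7
70.1 0.9 -0.2 0.6
70.0 0.7 0.1 0.1
69.9 0.4 0.7 0.4
69.8 0.2 -0.1 0.6
69.7 0.1 0.6 0.3
69.6 0.3 -0.2 0.4
69.5 0.3 -0.0 0.6
69.4 0.7 0.2 0.3
hold 0.2 -0.0 0.0 29.2833
hold 0.5 0.2 0.3 29.4833
hold 0.3 0.3 0.3 29.6833
hold 0.0 0.1 0.5 29.8833
hold 0.4 0.3 0.1 30.0833
[ 507.84 -124.08   69.39] [-0.9289 -3.0011 -0.    ] [ 507.8282205  -124.08969088   69.4       ] [0.929  3.0011 0.    ] [-0.01 -0.04 -0.02]
```

```bash
python3 - <<'E'
from h import *
from bench import robot
o,b,z=pickle.load(open("o2.pkl","rb"));P=lambda o,z:SEAT+EX*o[0]+EY*o[1]+[0,0,z]
while z>58.5:
    z-=.3;robot.move_straight(P(o,z),feed=12);f=fz(robot,2)-b
    if f[2]>2.2:
        f=fz(robot,3)-b
        if f[2]>1.8: break
print("contact",round(z,2),(f@EX).round(1),(f@EY).round(1),f[2].round(1),robot.observe()["time"])
for i in range(14):
    if f[2]>11 or robot.observe()["time"]>38: break
    z-=.1 if f[2]<9 else .05
    robot.move_straight(P(o,z),feed=10);f=fz(robot,3)-b
    print(round(z,2),(f@EX).round(1),(f@EY).round(1),f[2].round(1))
if f[2]>8:
  for i in range(4):
    f=fz(robot,12)-b;print("hold",(f@EX).round(1),(f@EY).round(1),f[2].round(1),robot.observe()["time"])
print(robot.observe()["time"],robot.observe()["eef_pos"].round(2),robot.observe()["ft_torque"].round(2))
pickle.dump((o,b,z),open("o2.pkl","wb"))
E
```

```text
contact 65.2 -1.6 -0.6 6.5 34.1
65.1 -1.4 -0.5 7.9
65.0 -1.9 -0.4 8.6
64.9 -2.3 -0.9 9.6
64.85 -2.2 -0.7 10.2
64.8 -2.4 -0.5 11.1
hold -2.4 -0.6 10.3 35.8
hold -2.6 -0.7 10.5 36.0
hold -2.2 -0.7 10.2 36.2
hold -2.3 -0.4 10.3 36.4
36.4 [ 507.95 -124.15   65.57] [ 0.19  0.52 -0.01]
```

```bash
python3 - <<'E'
from h import *
from bench import robot
o,b,z=pickle.load(open("o2.pkl","rb"));P=lambda o,z:SEAT+EX*o[0]+EY*o[1]+[0,0,z]
robot.move_straight(P(o,z-.1),feed=10)
for i in range(3):print((fz(robot,12)-b).round(1))
robot.move_straight(P(o,80),feed=40);robot.move_straight(P(o,105),feed=100)
r=down(np.radians(-22)+np.pi);x,y=448.8,-361
robot.reach((x,y,100),r);robot.move_straight((x,y,51.5),feed=70)
robot.pause(.1);b=fz(robot,3);z=51.5;print(robot.observe()["time"])
while z>47:
    z-=.4;robot.move_straight((x,y,z),feed=12);f=fz(robot,2)-b
    if f[2]>2:break
print(z,f.round(1),robot.observe()["time"])
robot.open_gripper();robot.move_straight((x,y,130),feed=100)
print(robot.observe()["time"]);shoot(robot,"end")
E
```

```text
[-2.4  0.9 11.1]
[-2.5  0.8 11.4]
[-2.7  0.8 11.2]
40.1417
49.10000000000001 [-0.8  0.4  3.1] 41.8417
43.4167
```

View pics/end.png

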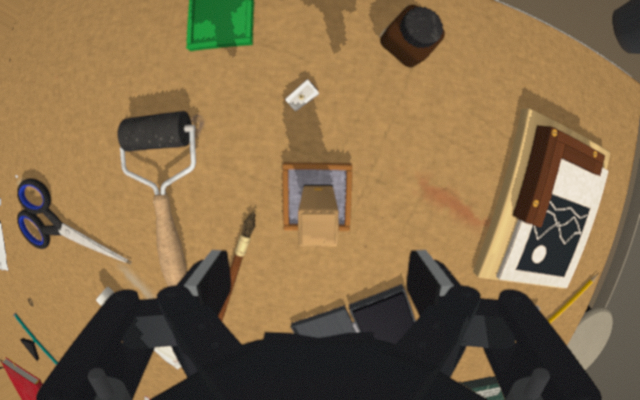

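The stamp stands upright in the wooden tray at (318,215), and the gripper is clear. The other things look undisturbed, so I'm handing in.

```bash
python3 -c "
from bench import robot
print(robot.close_job())"
```

```text
the job is handed in; nothing more can be done
None
```

I handed the job in at about 43 s of the 48 s allowed, but no verdict came back: the stamp was inked at about 5 N, pressed in the guide corner at 10–11 N by the wrist reading for over a second, lifted straight up, and stood upright back in its tray; the mark on the print was not checked, and I estimate the stamp sat within about 0.5 mm of the fences.

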